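# Bring the purple wax round to the front of the wax carousel

## Task

Turn the wax carousel by pushing its scalloped rim with a fingertip until the purple wax bar faces squarely to the front, in line with the middle of the base board's edge nearest the robot, and leave it standing there. Turn it steadily, without flinging it round. Do not touch or lift the wax bars or the cork in the tray, and leave the dish, the ski clamp and the half-open toolbox door as they are.

Things in the scene. Friction and masses are not known exactly. Their poses are not given: they have to be found in the camera images.
- base_board: Square plywood base board of the carousel, 290 x 290 x 12 mm, fixed to the table; origin at the centre of its underside (z = 0), x and y square to its edges, z up. Its own -x points to its front edge, the edge nearest the robot. The carousel's axis stands at its centre; a bearing of 55 mm radius under the tray fills z = 12 to 22 mm.
- hub (a point): Centre of the underside of the round grey carousel tray, on its vertical axis, 22 mm above the table; turns with the tray. z up; its own -x runs through the middle of the purple bay. Six equal bays 60 degrees apart; upright rim of 135 mm outer radius, wall 5 mm; bay floor 28 mm, rim top 56 mm above the table. Hub post on the axis: 16 mm radius, top 62 mm above the table.
- recess (a point): Middle of one of the six finger recesses scalloped into the rim between bays, 30, 90, 150, 210, 270 and 330 degrees from the purple bay; this one is at 30 degrees counter-clockwise. Point on the tray at 125 mm radius, 42 mm above the table.
- recess_bottom (a point): Innermost point of that recess, on its upright wall at 110 mm radius, 42 mm above the table. A recess is 56 mm wide at its mouth (135 mm radius), about 30 mm at the bottom, open above and below with only the board (top at 12 mm) beneath. A fingertip put down into it turns the tray by pushing sideways on its flank.
- carousel (a joint): Angle of the tray in radians since the start (0 at the start), growing counter-clockwise seen from above. It turns many turns either way on a stiff bearing (friction 0.2 N m, about 1.6 N at the rim), has no detents and stops almost at once when no longer pushed.
- purple_bay (a point): Middle of the floor of the bay that holds the purple wax, on the tray, 100 mm from the axis and 28 mm above the table; turns with the tray.
- front_place (a point): Where the middle of the bay must come: fixed to the base board, 100 mm from the axis straight towards the middle of the board's front edge, 28 mm above the table. Nothing is seen there but the tray.
- purple_wax: Purple moulded bar of ski wax, 38 x 62 mm and 22 mm high, loose, lying flat with its long side along the rim in its bay of the carousel tray; origin at the centre of its underside. The one wanted at the front.
- green_wax: Green moulded bar of ski wax, 38 x 62 mm and 22 mm high, loose, lying flat with its long side along the rim in its bay of the carousel tray; origin at the centre of its underside; its bay lies 60 degrees counter-clockwise (from above) from the purple one.
- red_wax: Red moulded bar of ski wax, 38 x 62 mm and 22 mm high, loose, lying flat with its long side along the rim in its bay of the carousel tray; origin at the centre of its underside; its bay lies 120 degrees counter-clockwise (from above) from the purple one.
- white_wax: Off-white moulded bar of ski wax, 38 x 62 mm and 22 mm high, loose, lying flat with its long side along the rim in its bay of the carousel tray; origin at the centre of its underside; its bay lies 180 degrees counter-clockwise (from above) from the purple one.
- yellow_wax: Yellow moulded bar of ski wax, 38 x 62 mm and 22 mm high, loose, lying flat with its long side along the rim in its bay of the carousel tray; origin at the centre of its underside; its bay lies 240 degrees counter-clockwise (from above) from the purple one.
- cork_block: Brown polishing cork, 38 x 62 mm and 26 mm high, loose, lying in the bay 300 degrees counter-clockwise from the purple one; origin at the centre of its underside.
- dish: White ceramic dish, loose, 110 mm across, 30 mm high, on the table to the robot's left of the carousel; origin at the centre of its underside. A bystander.
- ski_clamp: Black plastic ski clamp with a steel spring clip, loose, 170 x 75 mm and about 85 mm high, on the table to the robot's right of the carousel; origin at the centre of its underside, x along its length. A bystander.
- toolbox_door_handle (a point): Knob on the swing door of the aluminium toolbox (fixed at the far left: 170 mm deep, 240 mm wide, 214 mm high with its carrying handle, its open front towards the robot). The door, 236 mm wide and hinged at the box's left front edge, stands half open towards the robot and swings easily. A bystander.
Things that resemble listed ones, but are neither listed nor needed, are in the scene too. Of the things shaped like the yellow_wax, the yellow one is meant. What is shaped like the purple_wax but pink is not meant.

How it is judged:
At the end, for the whole second after the job is handed in: The tray rests with the purple bay within 10 degrees (17.5 mm) of straight front, the purple bar within 24 mm of the board's centre line, all bars and the cork on their bay floors, the dish and clamp within 15 mm and the door knob within 20 mm of their starts (y of purple_wax in the frame of base_board between -0.024 and 0.024 m and x of purple_wax in the frame of base_board below -0.07 m and horizontal distance between purple_bay and front_place below 0.0175 m and velocity of joint carousel between -0.05 and 0.05 rad/s and height (world z) of purple_wax between 0.02 and 0.034 m and height (world z) of green_wax between 0.02 and 0.034 m and height (world z) of red_wax between 0.02 and 0.034 m and height (world z) of white_wax between 0.02 and 0.034 m and height (world z) of yellow_wax between 0.02 and 0.034 m and height (world z) of cork_block between 0.02 and 0.034 m and distance of each of dish, ski_clamp from where it was at the start of the episode below 0.015 m and distance of toolbox_door_handle from where it was at the start of the episode below 0.02 m); the robot touches nothing.
It fails at once if a wax bar or the cork is touched by the robot (contact force between any of the fingers, the arm and purple_wax above 0.3 N or contact force between any of the fingers, the arm and green_wax above 0.3 N or contact force between any of the fingers, the arm and red_wax above 0.3 N or contact force between any of the fingers, the arm and white_wax above 0.3 N or contact force between any of the fingers, the arm and yellow_wax above 0.3 N or contact force between any of the fingers, the arm and cork_block above 0.3 N).
It fails at once if a wax bar or the cork is lifted more than 10 mm off its bay floor (height (world z) of any of purple_wax, green_wax, red_wax, white_wax, yellow_wax, cork_block above 0.038 m).
It fails at once if the carousel is flung round (faster than 3 rad/s) (velocity of joint carousel above 3 rad/s or velocity of joint carousel below -3 rad/s).
It fails at once if the dish, the ski clamp or the toolbox door is disturbed (moved more than 15 mm, the door's knob more than 20 mm) (distance of any of dish, ski_clamp from where it was at the start of the episode above 0.015 m or distance of toolbox_door_handle from where it was at the start of the episode above 0.02 m).
It also fails if it takes over 51 s, if anything falls off the work surface, if the arm or the gripper's body presses on something with over 40 N, if the wrist force passes 120 N, or if a joint passes its speed limit or range.

## Robot

A 6-joint arm with a two-finger parallel gripper is mounted at the origin on the work surface. World frame = base frame: x ahead of the robot, y to its left, z up, the work surface at z = 0. Lengths are in m, angles in rad, forces in N, time in s.
With the tool pointing down it reaches from about 0.3 to 0.775 m from the base axis. Payload 14.6 kg.
Tool frame: the origin (TCP) lies at the very end of the fingers, on their centre line; the grasp point (between the pads) lies 19 mm behind it; y points along the fingers, x is the direction in which the jaws open and shut, and the axes are right-handed (so a half turn about y gives the same grasp; the last joint's range is limited). The gripper opens to 94 mm and grips with 3 to 60 N. Pads are 16 mm wide; open, the fingers measure 119 mm over their backs; the gripper's body (75 mm by 177 mm) begins 78 mm behind the grasp point.
Start: joints at [1.043, 0.3, 1.521, -0, 1.321, -0.067], TCP at [0.245, 0.493, 0.205] pointing down, gripper open.
Joint ranges: [-3.03, 3.03], [-0.79, 2.21], [0.23, 2.52], [-1.04, 4.18], [0, 3.07], [-2.55, 2.55]. Speed limits (rad/s): [2.22, 2.22, 2.57, 3.14, 3.14, 3.14].

## Interface

Orientations are given as [roll, pitch, yaw] about the fixed x, y, z axes, in that order (R = Rz(yaw) Ry(pitch) Rx(roll)).
In Python, from station import get_obs, cams, hand_in gives the robot as it stands. The module is installed in compiled form; this text tells all that it offers.
- The arm moves only by the tool step_arm, never from a script. Its argument "plan" is a list of rows, each an object with "grip": the closure, from -1 (fully open) to 1 (shut), so that 0 is half open; "slide": the shift along the tool's x, y, z in m, a list of three; "spin": the turn about the tool's y in degrees. A call has 1 to 20 rows; each row shifts and turns the commanded pose from where the row before left it, along the tool's axes as they then stand; what a row does not reach is not made up. A row lasts 1/12 s, in which the tool goes at most 41.7 mm and 7.16 degrees, less where a joint would pass 70% of its speed; a pose out of reach is approached as far as the arm can. A call is refused whole if a number of a shift passes 0.0417 or a number of a turn 7.16, either way. A call with a gripper value outside its range is refused whole. The fingers move at their own pace and stop on an object; "force" is the grip in N (left out, the last holds). Time passes only in rows, so rows that do not move let the fingers close. It gives the time, the measured TCP pose, the force and the opening at its end, in the units of the state.
- get_obs(): the state, without advancing time (a new reading comes with each control period).
- cams.camera(name): name is "scene" or "top" or "wrist"; returns the picture (384x512x3 uint8, blue, green, red); there is no depth.
- cams.calibration(name): a dict with "K" (3x3 intrinsics, pixels), "T" (4x4, takes a point from camera to world coordinates). Camera axes: x right, y up, looking along -z (the intrinsics and any distortion apply to the point x, -y, -z); pixel columns grow to the right and rows downward; lengths in m; the calibration is good to about 2 mm. A picture is of the moment at which its call begins: read the wrist's pose just before it. calibration takes no time and is no camera call; for the wrist camera it gives the pose at the moment of the call.
- hand_in(): hands the job in, once; it reports no verdict.
The state is a dict: "time_s": time; "qpos": joint angles; "joint_vel": joint speeds; "tau": joint torques, N m; "ee_pos": TCP position; "eef_rot": TCP orientation; "force": force on the tool from outside, world axes, zero at the start; "moment": the same for the moment, N m; "grip_width": finger opening in m.
Only numpy, scipy, OpenCV 4.12 (cv2) and the standard library are available. Lean on these libraries where they do the work, as an engineer would, in place of code of your own. Each camera call takes 0.05 s, during which the arm holds its last target.

## Working session

There is one attempt and no reset: what is moved stays moved. The work goes in short steps, Python scripts to look and compute and a tool call to move; the robot and the scene stay as the last step left them, time stands still between calls to the robot, and variables do not carry over. Pictures are saved under pics/ and viewed, and the job is handed in when it is done.

Besides the shell and the picture viewer there is one more tool, called as name(argument=value, ...) on one line, values as JSON. step_arm: Moves the arm, as the interface text tells. Its arguments: {"type":"object","properties":{"plan":{"type":"array","items":{"type":"object","properties":{"grip":{"type":"number"},"slide":{"type":"array","items":{"type":"number"}},"spin":{"type":"number"}}}},"force":{"type":"number"}},"required":["plan"]}

```bash
mkdir -p pics; ls; python3 - <<'E'
from station import get_obs,cams
import cv2,json
o=get_obs();print({k:(v if not hasattr(v,'tolist') else v.tolist()) for k,v in o.items()})
for n in ['scene','top']:
    cv2.imwrite(f'pics/{n}0.png',cams.camera(n)); c=cams.calibration(n);print(n,c)
E
```

```text
pics
{'time_s': 0.0, 'qpos': [1.0434017768240222, 0.30047495914190203, 1.521593828622423, 2.8149774688435394e-05, 1.320659151667359, -0.06662493347013156], 'joint_vel': [-3.25095369334008e-05, 0.000574614012540679, -0.001062982487859551, -0.001045477531789549, 0.00017612377293577743, 3.468971528076267e-05], 'tau': [0.0003822530106845079, -53.18041205406189, -35.2742600440979, 0.0709018693305552, 0.024369379389099777, -0.00012441404578567017], 'ee_pos': [0.24442929114798667, 0.4924140591014707, 0.2048788104160569], 'eef_rot': [-1.570693539051077, 0.0011309519292372894, 1.1100197848293778], 'force': [-0.4848797118915744, -0.20780021026180157, -0.5376631558811207], 'moment': [0.029249500122120912, 0.009311591393835248, 0.009421136722250922], 'grip_width': 0.09386496203242085}
scene {'K': array([[471.78574065,   0.        , 257.88714163],
       [  0.        , 471.78574065, 189.22640674],
       [  0.        ,   0.        ,   1.        ]]), 'T': array([[-0.58535452, -0.59638329,  0.54926046,  1.32711109],
       [ 0.81070801, -0.43939857,  0.38688682,  0.50021961],
       [ 0.01061143,  0.6717558 ,  0.74069666,  1.20330091],
       [ 0.        ,  0.        ,  0.        ,  1.        ]])}
top {'K': array([[499.41354046,   0.        , 253.2099232 ],
       [  0.        , 499.41354046, 183.18783737],
       [  0.        ,   0.        ,   1.        ]]), 'T': array([[-0.06329798,  0.97508038, -0.21263021,  0.25711886],
       [-0.99797405, -0.06321312,  0.00720439, -0.05631717],
       [-0.00641616,  0.21265546,  0.97710618,  1.41558104],
       [ 0.        ,  0.        ,  0.        ,  1.        ]])}
```

View pics/scene0.png

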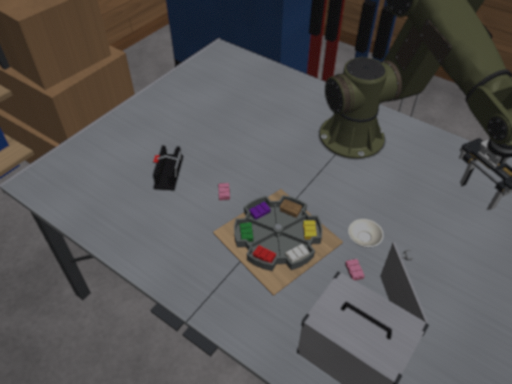

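View pics/top0.png

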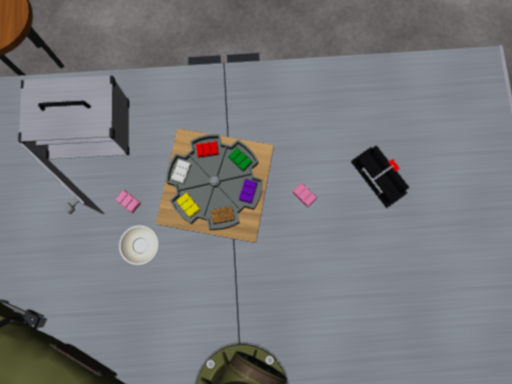

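The top view shows the carousel hub at about (214,181) and the board corners at about (177,129), (273,145), (257,241) and (158,224). The saturated purple bar sits in the tray at (248,190). The pink bars at (305,195) and (128,201) lie on the table and are decoys. I'll measure and confirm with one enlarged crop.

```bash
cat > h.py <<'E'
import numpy as np,cv2
from station import get_obs,cams
def ray(n,u,v,z):
    c=cams.calibration(n);K=np.array(c['K']);T=np.array(c['T'])
    d=T[:3,:3]@np.array([(u-K[0,2])/K[0,0],-(v-K[1,2])/K[1,1],-1]);o=T[:3,3]
    return (o+d*(z-o[2])/d[2])[:2]
def proj(n,p):
    c=cams.calibration(n);K=np.array(c['K']);T=np.array(c['T'])
    q=T[:3,:3].T@(np.array(p)-T[:3,3]);return K[0,2]+K[0,0]*q[0]/-q[2],K[1,2]+K[1,1]*-q[1]/-q[2]
def cen(m):
    n,l,s,c=cv2.connectedComponentsWithStats(m.astype(np.uint8));i=1+np.argmax(s[1:,4]);return c[i],s[i]
def measure(img,n='top'):
    h=cv2.cvtColor(img,cv2.COLOR_BGR2HSV);H,S,V=[h[...,i].astype(int) for i in range(3)]
    out={}
    R={'purple':(H>125)&(H<150)&(S>120),'green':(H>50)&(H<75)&(S>120),'yellow':(H>22)&(H<35)&(S>160),'red':((H<4)|(H>176))&(S>200)}
    for k,m in R.items():
        if m.sum()<10: continue
        c,s=cen(m);out[k]=(c,s[4],ray(n,c[0],c[1],0.05))
    return out
E
python3 - <<'E'
from h import *
img=cv2.imread('pics/top0.png')
for k,v in measure(img).items():print(k,v)
h=cv2.cvtColor(img,cv2.COLOR_BGR2HSV);H,S,V=[h[...,i].astype(int) for i in range(3)]
m=((H>8)&(H<22)&(S>70)).astype(np.uint8);m[:, :140]=0;m[:115]=0;m[260:]=0
m=cv2.morphologyEx(m,cv2.MORPH_OPEN,np.ones((3,3)))
cs,_=cv2.findContours(m,0,2);pts=np.vstack([c for c in cs if cv2.contourArea(c)>60])
# board in world at z .012
P=np.array([ray('top',u,v,.012) for u,v in pts[:,0]]).astype(np.float32)
r=cv2.minAreaRect(P*1000);print(r);print(cv2.boxPoints(r))
print('hub',ray('top',214,181,.062))
c=img[110:260,140:330];cv2.imwrite('pics/crop0.png',cv2.resize(c,None,fx=4,fy=4,interpolation=2))
for n,q in dict(dish=(139,245,.03)).items():print(n,ray('top',*q))
print(cams.calibration('wrist'))
E
```

```text
purple (array([247.72164948, 190.59793814]), np.int32(291), array([ 0.53416351, -0.04976824]))
green (array([239.78057554, 158.81294964]), np.int32(278), array([ 0.62717266, -0.03294025]))
yellow (array([187.65666667, 204.56333333]), np.int32(300), array([0.50547103, 0.11898846]))
red (array([206.86166008, 148.86561265]), np.int32(253), array([0.6624607 , 0.05877407]))
((568.46484375, 42.72505187988281), (288.21533203125, 288.8546142578125), 75.9231185913086)
[[ 393.32425   -61.926964]
 [ 673.50464  -132.18323 ]
 [ 743.60547   147.37708 ]
 [ 463.42505   217.63333 ]]
hub [0.56492868 0.04200533]
dish [0.40428476 0.26014506]
{'K': array([[341.91539236,   0.        , 256.62511947],
       [  0.        , 341.91539236, 190.97381195],
       [  0.        ,   0.        ,   1.        ]]), 'T': array([[ 4.43713327e-01, -8.65188232e-01, -2.33597529e-01,
         1.77106227e-01],
       [ 8.96168710e-01,  4.28270922e-01,  1.16041631e-01,
         5.26065107e-01],
       [-3.54824287e-04, -2.60832014e-01,  9.65384138e-01,
         3.85204557e-01],
       [ 0.00000000e+00,  0.00000000e+00,  0.00000000e+00,
         1.00000000e+00]])}
```

View pics/crop0.png

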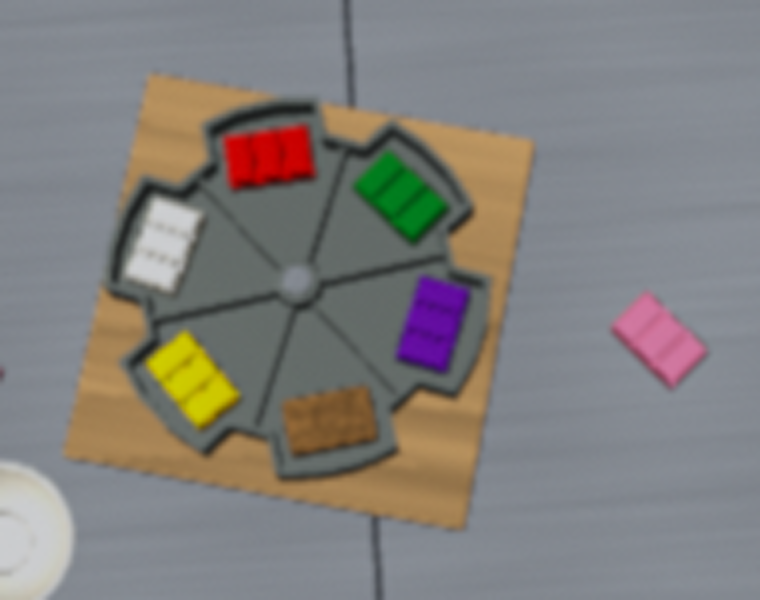

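The crop confirms that the purple bar in the tray is at image (248,190), and the pink bars off the tray are not it. The bay angle is about 249.4° in the world and the front direction is about 165.9°, so the tray needs about 83.5° clockwise. I'll use the recess between purple and green at about 279.4°, on the right side. First I'll move in high, keeping the toolbox side clear, and close the gripper.

step_arm(plan=[{"grip": 1,"slide": [-0.021,0,-0.022]},{"grip": 1,"slide": [-0.021,0,-0.022]},{"grip": 1,"slide": [-0.021,0,-0.022]},{"grip": 1,"slide": [-0.021,0,-0.022]},{"grip": 1,"slide": [-0.021,0,-0.022]},{"grip": 1,"slide": [-0.021,0,-0.022]},{"grip": 1,"slide": [-0.021,0,-0.022]},{"grip": 1,"slide": [-0.021,0,-0.022]},{"grip": 1,"slide": [-0.021,0,-0.022]},{"grip": 1,"slide": [-0.021,0,-0.022]},{"grip": 1,"slide": [-0.021,0,-0.022]},{"grip": 1,"slide": [-0.021,0,-0.022]},{"grip": 1,"slide": [0,0,0],"spin": -6},{"grip": 1,"slide": [0,0,0],"spin": -6},{"grip": 1,"slide": [0,0,0],"spin": -6},{"grip": 1,"slide": [0,0,0],"spin": -6},{"grip": 1,"slide": [0,0,0],"spin": -6},{"grip": 1,"slide": [0,0,0],"spin": -6},{"grip": 1,"slide": [0,0,0]},{"grip": 1,"slide": [0,0,0]}], force=20)

```text
schema error: expected keys grip, slide, spin
```

step_arm(plan=[{"grip": 1,"slide": [-0.021,0,-0.022],"spin": 0},{"grip": 1,"slide": [-0.021,0,-0.022],"spin": 0},{"grip": 1,"slide": [-0.021,0,-0.022],"spin": 0},{"grip": 1,"slide": [-0.021,0,-0.022],"spin": 0},{"grip": 1,"slide": [-0.021,0,-0.022],"spin": 0},{"grip": 1,"slide": [-0.021,0,-0.022],"spin": 0},{"grip": 1,"slide": [-0.021,0,-0.022],"spin": 0},{"grip": 1,"slide": [-0.021,0,-0.022],"spin": 0},{"grip": 1,"slide": [-0.021,0,-0.022],"spin": 0},{"grip": 1,"slide": [-0.021,0,-0.022],"spin": 0},{"grip": 1,"slide": [-0.021,0,-0.022],"spin": 0},{"grip": 1,"slide": [-0.021,0,-0.022],"spin": 0},{"grip": 1,"slide": [0,0,0],"spin": -6},{"grip": 1,"slide": [0,0,0],"spin": -6},{"grip": 1,"slide": [0,0,0],"spin": -6},{"grip": 1,"slide": [0,0,0],"spin": -6},{"grip": 1,"slide": [0,0,0],"spin": -6},{"grip": 1,"slide": [0,0,0],"spin": -6},{"grip": 1,"slide": [0,0,0],"spin": 0},{"grip": 1,"slide": [0,0,0],"spin": 0}], force=20)

```text
time_s: 1.77
ee_pos: [0.3689, 0.1495, 0.2053]
eef_rot: [-1.57, 0.0, 1.735]
force: [0.6, -0.7, 0.9]
grip_width: 0.0003
```

step_arm(plan=[{"grip": 1,"slide": [-0.0221,0,-0.0149],"spin": 0},{"grip": 1,"slide": [-0.0221,0,-0.0149],"spin": 0},{"grip": 1,"slide": [-0.0221,0,-0.0149],"spin": 0},{"grip": 1,"slide": [-0.0221,0,-0.0149],"spin": 0},{"grip": 1,"slide": [-0.0221,0,-0.0149],"spin": 0},{"grip": 1,"slide": [-0.0221,0,-0.0149],"spin": 0},{"grip": 1,"slide": [-0.0221,0,-0.0149],"spin": 0},{"grip": 1,"slide": [-0.0221,0,-0.0149],"spin": 0},{"grip": 1,"slide": [-0.0221,0,-0.0149],"spin": 0},{"grip": 1,"slide": [-0.0221,0,-0.0149],"spin": 0},{"grip": 1,"slide": [-0.0221,0,-0.0149],"spin": 0},{"grip": 1,"slide": [-0.0221,0,-0.0149],"spin": 0},{"grip": 1,"slide": [0,0.03,0],"spin": 0},{"grip": 1,"slide": [0,0.03,0],"spin": 0},{"grip": 1,"slide": [0,0.03,0],"spin": 0},{"grip": 1,"slide": [0,0,0],"spin": 0},{"grip": 1,"slide": [0,0,0],"spin": 0}], force=20)

```text
time_s: 3.18
ee_pos: [0.589, -0.082, 0.115]
eef_rot: [-1.568, -0.001, 1.736]
force: [-0.2, 0.1, 1.3]
grip_width: 0.0004
```

```bash
python3 - <<'E'
from h import *
o=get_obs();print(o['ee_pos'],o['eef_rot'])
for n in ['scene','wrist']:
    i=cams.camera(n);cv2.imwrite(f'pics/{n}1.png',i)
    p=o['ee_pos'];g=cv2.circle(i.copy(),tuple(int(round(a)) for a in proj(n,[p[0],p[1],.056])),3,(0,0,255),1);print(proj(n,[p[0],p[1],.056]))
    if n=='wrist':
        g=cv2.resize(g,None,fx=1.5,fy=1.5);
    else: g=cv2.resize(g[150:310,170:390],None,fx=3.5,fy=3.5,interpolation=2)
    cv2.imwrite(f'pics/{n}1g.png',g)
E
```

```text
[ 0.58903899 -0.08204327  0.11496374] [-1.56845387e+00 -9.15350709e-04  1.73589953e+00]
(np.float64(241.25687420893365), np.float64(213.02710781160022))
(np.float64(257.4150306636932), np.float64(202.1076609138322))
```

View pics/wrist1g.png

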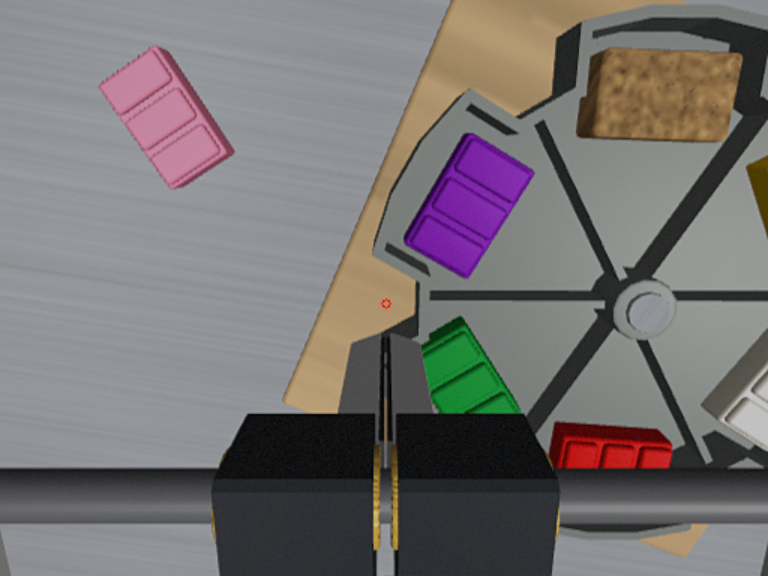

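View pics/scene1g.png

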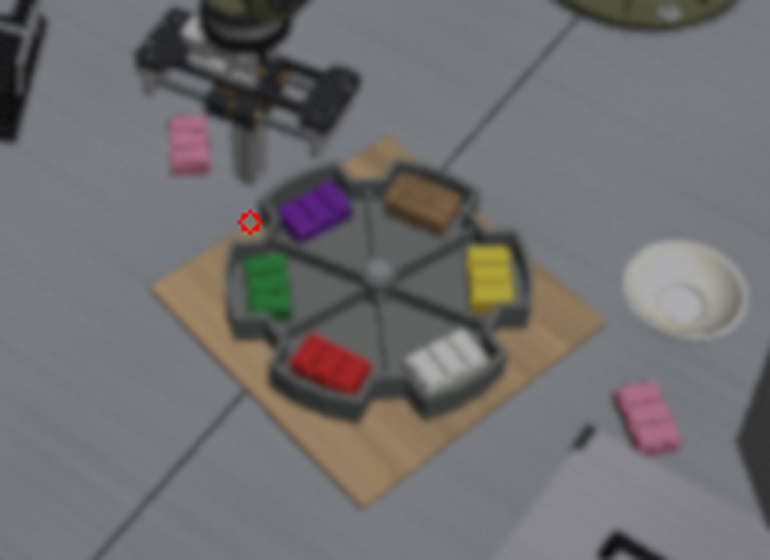

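In the wrist view the tip's projected point (386,303) lies in the middle of the recess between purple and green. It is about 15 mm outside the recess bottom at (417,300). I'll shift 3 mm outward and go down.

step_arm(plan=[{"grip": 1,"slide": [-0.003,0.01,0],"spin": 0},{"grip": 1,"slide": [0,0.015,0],"spin": 0},{"grip": 1,"slide": [0,0.015,0],"spin": 0},{"grip": 1,"slide": [0,0.015,0],"spin": 0},{"grip": 1,"slide": [0,0.015,0],"spin": 0},{"grip": 1,"slide": [0,0.015,0],"spin": 0},{"grip": 1,"slide": [0,0,0],"spin": 0},{"grip": 1,"slide": [0,0,0],"spin": 0}])

```text
time_s: 3.95
ee_pos: [0.5901, -0.0853, 0.0308]
eef_rot: [-1.571, 0.0, 1.738]
force: [0.2, 0.4, 0.1]
grip_width: 0.0004
```

```bash
python3 - <<'E'
from h import *
o=get_obs();print(o['ee_pos'],o['eef_rot'],o['force'])
c=np.array([.567,.0425]);p=o['ee_pos'][:2]-c
r=np.hypot(*p);print(r,np.degrees(np.arctan2(p[1],p[0])))
for s in (4,5):
    a=np.radians(s);print(s,'first-axis shift for CW step, tool frame: tangential(z)',-r*np.sin(a),'x(inward)',r*(1-np.cos(a)))
E
```

```text
[ 0.59014011 -0.08526694  0.03084166] [-1.57087101e+00  6.93237114e-05  1.73791857e+00] [0.21325912 0.36649509 0.05035565]
0.1298455026941249 -79.73433292786004
4 first-axis shift for CW step, tool frame: tangential(z) -0.009057564399475474 x(inward) 0.00031629711855075
5 first-axis shift for CW step, tool frame: tangential(z) -0.011316781229749506 x(inward) 0.0004941013391802124
```

step_arm(plan=[{"grip": 1,"slide": [0.0002,0,0.0068],"spin": 3},{"grip": 1,"slide": [0.0002,0,0.0068],"spin": 3},{"grip": 1,"slide": [0.0002,0,0.0068],"spin": 3},{"grip": 1,"slide": [0.0002,0,0.0068],"spin": 3},{"grip": 1,"slide": [0.0002,0,0.0068],"spin": 3},{"grip": 1,"slide": [0.0002,0,0.0068],"spin": 3},{"grip": 1,"slide": [0.0002,0,0.0068],"spin": 3},{"grip": 1,"slide": [0.0002,0,0.0068],"spin": 3},{"grip": 1,"slide": [0.0002,0,0.0068],"spin": 3},{"grip": 1,"slide": [0.0002,0,0.0068],"spin": 3}])

```text
time_s: 4.78
ee_pos: [0.5239, -0.0789, 0.0323]
eef_rot: [-1.574, -0.0, 1.212]
force: [2.5, -0.3, -2.0]
grip_width: 0.0006
```

```bash
cat > look.py <<'E'
from h import *
import sys
o=get_obs();c=np.array([.567,.0425]);p=o['ee_pos'][:2]-c
print(o['ee_pos'],'r',np.hypot(*p),'th',np.degrees(np.arctan2(p[1],p[0])),'yaw',np.degrees(o['eef_rot'][2]),o['force'])
i=cams.camera('scene');cv2.imwrite('pics/scene%s.png'%sys.argv[1],cv2.resize(i[150:310,170:390],None,fx=3.5,fy=3.5,interpolation=2))
off=dict(purple=0,green=60,red=120,yellow=240)
for k,v in measure(i,'scene').items():
    d=v[2]-c;print(k,v[1],np.hypot(*d),(np.degrees(np.arctan2(d[1],d[0]))-off[k])%360)
E
python3 look.py 2
```

```text
[ 0.52393914 -0.07890534  0.03226163] r 0.12881573287527875 th -109.52891826054241 yaw 69.42777528534559 [ 2.53065211 -0.3137334  -1.98319409]
purple 185 0.08862871062247799 224.64875515556673
green 178 0.09441103637791783 226.65538958582277
yellow 171 0.10000336026661605 220.2871671011703
```

View pics/scene2.png

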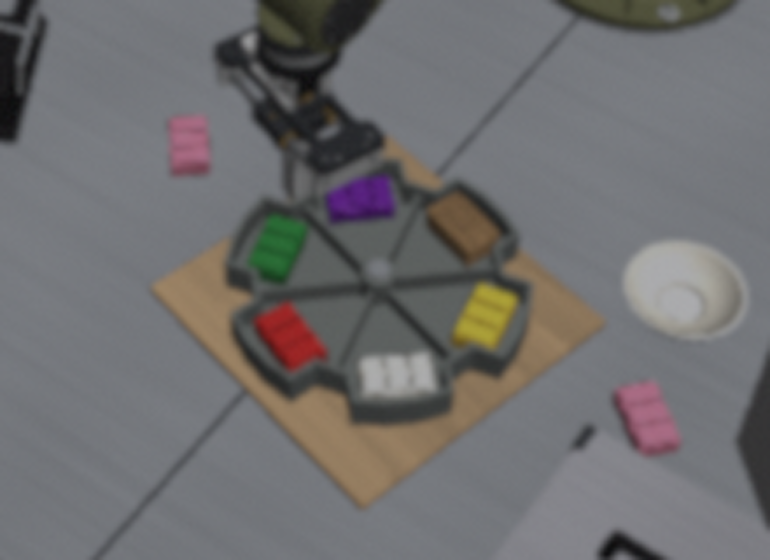

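The scene view shows the tray turning with the finger. Purple is now near (360,198) in the crop, at about 224°, with the bars undisturbed. I'll continue by 45°.

step_arm(plan=[{"grip": 1,"slide": [0.0002,0,0.0068],"spin": 3},{"grip": 1,"slide": [0.0002,0,0.0068],"spin": 3},{"grip": 1,"slide": [0.0002,0,0.0068],"spin": 3},{"grip": 1,"slide": [0.0002,0,0.0068],"spin": 3},{"grip": 1,"slide": [0.0002,0,0.0068],"spin": 3},{"grip": 1,"slide": [0.0002,0,0.0068],"spin": 3},{"grip": 1,"slide": [0.0002,0,0.0068],"spin": 3},{"grip": 1,"slide": [0.0002,0,0.0068],"spin": 3},{"grip": 1,"slide": [0.0002,0,0.0068],"spin": 3},{"grip": 1,"slide": [0.0002,0,0.0068],"spin": 3},{"grip": 1,"slide": [0.0002,0,0.0068],"spin": 3},{"grip": 1,"slide": [0.0002,0,0.0068],"spin": 3},{"grip": 1,"slide": [0.0002,0,0.0068],"spin": 3},{"grip": 1,"slide": [0.0002,0,0.0068],"spin": 3},{"grip": 1,"slide": [0.0002,0,0.0068],"spin": 3},{"grip": 1,"slide": [0,0,0],"spin": 0}])

```text
time_s: 6.17
ee_pos: [0.451, -0.0102, 0.0317]
eef_rot: [-1.572, -0.002, 0.428]
force: [0.1, -0.5, 0.0]
grip_width: 0.0004
```

```bash
python3 look.py 3
```

```text
[ 0.45101818 -0.01018511  0.03167289] r 0.12738721699338454 th -155.56992570485855 yaw 24.54826616679998 [ 0.0655553  -0.52202434  0.02934559]
purple 218 0.09244484629862385 176.27857675566898
green 188 0.08958760512721585 178.87180034696394
yellow 186 0.10448563640901125 174.4752372434222
```

View pics/scene3.png

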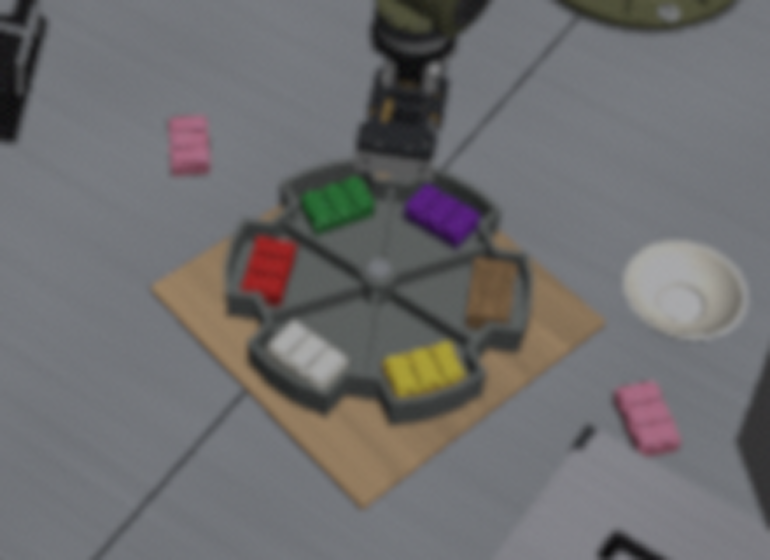

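Purple is at about 177° (the three bars give 174–179°), and the target is about 166°. I'll push 10° more, then back off a little and lift for a clear check.

step_arm(plan=[{"grip": 1,"slide": [0.0001,0,0.0056],"spin": 2.5},{"grip": 1,"slide": [0.0001,0,0.0056],"spin": 2.5},{"grip": 1,"slide": [0.0001,0,0.0056],"spin": 2.5},{"grip": 1,"slide": [0.0001,0,0.0056],"spin": 2.5},{"grip": 1,"slide": [0,0,0],"spin": 0},{"grip": 1,"slide": [0,0,0],"spin": 0},{"grip": 1,"slide": [-0.001,0,-0.003],"spin": 0},{"grip": 1,"slide": [0,-0.01,0],"spin": 0},{"grip": 1,"slide": [0,-0.02,0],"spin": 0},{"grip": 1,"slide": [0,-0.03,0],"spin": 0},{"grip": 1,"slide": [0,-0.03,0],"spin": 0},{"grip": 1,"slide": [0,-0.03,0],"spin": 0},{"grip": 1,"slide": [0,-0.03,0],"spin": 0},{"grip": 1,"slide": [0,0,0],"spin": 0},{"grip": 1,"slide": [0,0,0],"spin": 0}])

```text
time_s: 7.47
ee_pos: [0.4431, 0.007, 0.1821]
eef_rot: [-1.572, -0.003, 0.255]
force: [-0.0, 0.3, -0.7]
grip_width: 0.0009
```

```bash
python3 look.py 4; python3 - <<'E'
from h import *
cal=cams.calibration('wrist')
i=cams.camera('wrist');cv2.imwrite('pics/wrist4.png',cv2.resize(i,None,fx=1.5,fy=1.5))
for k,v in measure(i,'wrist').items():print(k,v)
t=cams.camera('top');cv2.imwrite('pics/top4.png',cv2.resize(t[110:290,100:340],None,fx=3.3,fy=3.3,interpolation=2))
for k,v in measure(t,'top').items():print(k,v)
E
```

```text
[0.4431456  0.00696525 0.18211469] r 0.12885120011870407 th -163.99141981071415 yaw 14.637424045821664 [-0.02847517  0.29373589 -0.65761797]
purple 222 0.09320560488343667 166.04860965492804
green 185 0.08859891641211988 169.0283958027544
yellow 180 0.10439786518211656 165.94511301707445
purple (array([303.5479021, 131.5506993]), np.int32(2860), array([0.47141153, 0.06342911]))
green (array([306.76602024, 228.07588533]), np.int32(2372), array([ 0.50102731, -0.02433204]))
yellow (array([487.43042271, 118.83492749]), np.int32(3241), array([0.62618976, 0.11553464]))
red (array([390.21866009, 268.52609947]), np.int32(2433), array([ 0.59428439, -0.04449623]))
purple (array([203.35384615, 218.56923077]), np.int32(65), array([0.46352477, 0.07713917]))
green (array([249.78571429, 198.21428571]), np.int32(14), array([ 0.51223074, -0.05417861]))
yellow (array([187.71428571, 159.83673469]), np.int32(294), array([0.63376281, 0.11428034]))
red (array([246.34285714, 168.31836735]), np.int32(245), array([ 0.59831841, -0.04979528]))
```

View pics/wrist4.png

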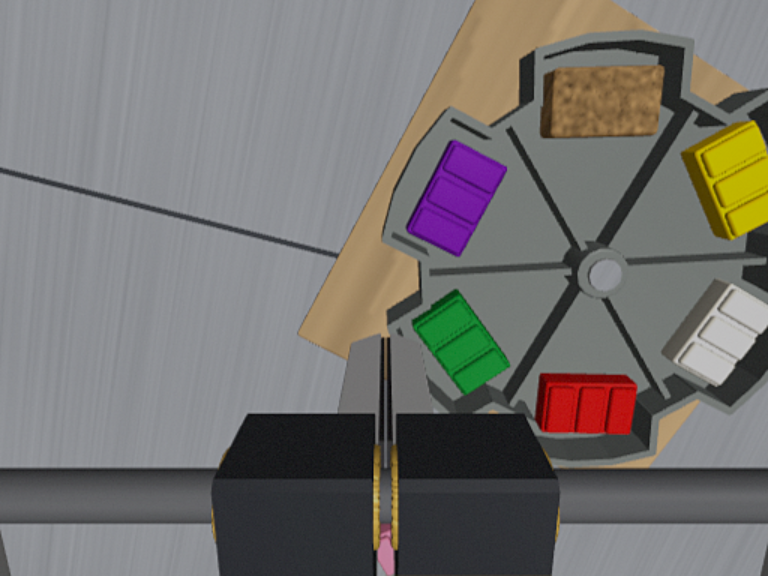

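View pics/top4.png

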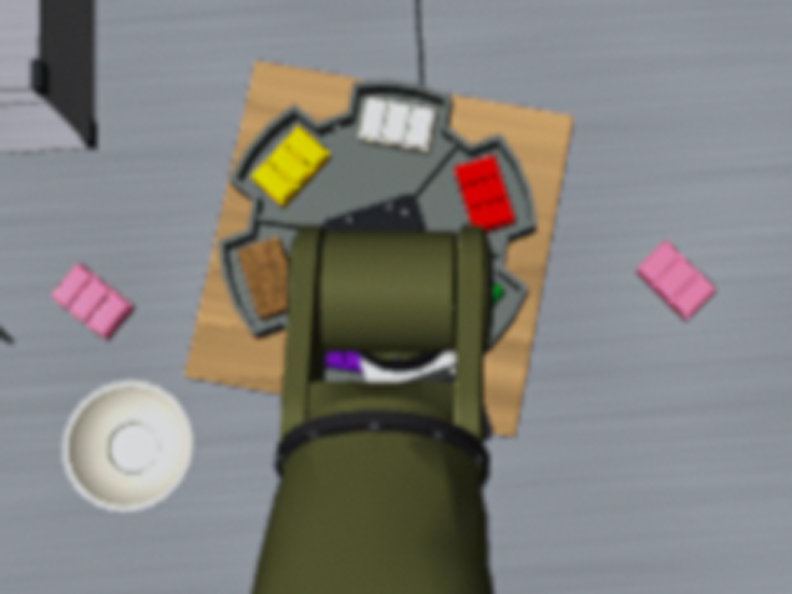

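The wrist and top views agree: the purple bay stands at about 167°, against a front direction of about 166°. That is well within 10°. All bars lie flat, the dish looks unmoved, and the fingers are clear at z = 0.18 m.

```bash
python3 -c "
from station import *
o=get_obs();print(o['time_s'],o['force'],o['ee_pos']);print(hand_in())"
```

```text
7.6167 [ 0.69634207 -0.51913647  0.6244306 ] [0.44206156 0.00714088 0.1795027 ]
the job is handed in; nothing more can be done
None
```

I turned the carousel about 83° clockwise, and the purple bar now faces the front. To do it I put the closed fingertip into the recess between the purple and green bays. I pushed in small steps of about 0.6 rad/s, then backed off, lifted clear and handed in at 7.6 s.

**Final angle:** the camera readings put the purple bay between 165° and 169°, against a front direction of about 166°. That is roughly 1° off on average, with a limit of 10°. The different bars and views disagree by about 3–4°.

**Other checks:** the last wrist and scene views showed the wax bars and cork lying flat in their bays and the robot clear of everything. The dish, toolbox and door looked unmoved. I did not measure those positions, and I did not check the clamp in the last pictures, though the arm never went near it. The arm hid much of the final top view, so I relied on the wrist and scene cameras for the bars it covered.

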